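Reset the kiln controller under its push-latch guard

TASK

Reset the kiln controller: press down on the front of the amber guard so that it unlatches and springs open, push the red button under it all the way in with a fingertip, then press the guard down again until it latches shut. Work with the fingertips only: do not pick up, shift or tip the jar, the tub or the spatula, and finish clear of everything.

Things in the scene. Friction and masses are not known exactly. Their poses are not given: they have to be found in the camera images.
- controller: Grey kiln controller fixed to the table, 160 (x) x 250 (y) x 110 (z) mm; origin at the centre of its underside, z up, its -x side faces the robot (give or take its yaw). On the -y half of its flat top: an amber see-through guard over a yellow zone, 85 (x) x 82 (y) mm, shut its top is 31 mm above the controller's top. On the +y half: flat display and small lamps.
- guard_hinge (a point): Middle of the guard's hinge line, at (50, -50, 117) mm in the controller's frame, fixed to it; the hinge line runs along the controller's y, at the guard's far (+x) edge.
- guard (a joint): Guard angle, rad: 0 latched shut, -0.12 pressed in to its stop, 1.05 sprung open, front edge up. Push-push latch: from shut, press to the stop (beyond -0.11; 8 mm at the pad) and let go: it springs open in 1 s. From open, push down to the stop and let go: it stays latched at 0. Half a press may do nothing. Its spring pushes up 1 to 4 N at the pad, more for a moment halfway.
- guard_pad (a point): Centre of the black thumb pad (22 x 50 mm) on top of the guard near its front edge; moves with the guard. Shut, it is 68 mm to -x (controller's axes) of guard_hinge and 24 mm above it.
- guard_edge (a point): Middle of the front upper edge of the guard; moves with it. Shut: 85 mm to -x of guard_hinge, 24 mm above it; open: 21 mm to -x, 86 mm above. The guard is a shallow cap: 4 mm top plate, 3 mm skirts at the front and both sides, 21 mm deep; open, the front skirt's lower edge is 41 mm to -x of the hinge line and 75 mm above it.
- reset_button_top (a point): Centre of the top of the red round push button (30 mm across), 62 mm to -x of guard_hinge and 9 mm above the controller's top, reachable from above when the guard is open. Pressed straight down.
- reset_button (a joint): Travel of the red button, m: 0 out, 0.005 fully in; springs back when let go; 5 N presses it fully in.
- glaze_jar: Closed jar with a blue cap, 64 mm across, 85 mm tall, beside the controller; origin at the centre of its underside. To be left alone.
- slip_tub: Open clay-grey tub, 86 mm across, 100 mm tall, on the controller's other side; origin at the centre of its underside. To be left alone.
- clay_spatula: Spatula, 200 mm long, lying flat on the table in front of the controller along its own x; origin near its middle, on the underside. To be left alone.

How it is judged:
On the way, in this order (a step that is already met when the one before it is completed fails the run):
1. the latched guard is pressed in (value of joint guard below -0.05 rad).
2. the guard has sprung open (value of joint guard above 0.9 rad), for 0.1 s.
3. the red button is pushed all the way in by the fingers, with the guard open (value of joint reset_button above 0.0042 m and value of joint guard above 0.5 rad and contact force between the fingers and reset_button above 0.5 N), for 0.05 s.
4. the guard is pressed in again (value of joint guard below -0.05 rad).
At the end, for the whole second after the job is handed in: The guard is latched shut (within 0.03 rad of its closed angle) and still, the red button is out again, and the jar, tub and spatula are within 20 mm of where they stood (value of joint guard between -0.03 and 0.03 rad and velocity of joint guard between -0.05 and 0.05 rad/s and value of joint reset_button below 0.001 m and distance of each of glaze_jar, slip_tub, clay_spatula from where it was at the start of the episode below 0.02 m); the robot touches nothing.
It fails at once if the glaze jar is moved by more than 20 mm, lifted or tipped (distance of glaze_jar from where it was at the start of the episode above 0.02 m or angle between glaze_jar's own z axis and vertical above 0.3 rad).
It fails at once if the slip tub is moved by more than 20 mm, lifted or tipped (distance of slip_tub from where it was at the start of the episode above 0.02 m or angle between slip_tub's own z axis and vertical above 0.3 rad).
It fails at once if the clay spatula is moved by more than 20 mm, lifted or tipped (distance of clay_spatula from where it was at the start of the episode above 0.02 m or angle between clay_spatula's own z axis and vertical above 0.3 rad).
It also fails if it takes over 51 s, if anything falls off the work surface, if the arm or the gripper's body presses on something with over 40 N, if the wrist force passes 120 N, or if a joint passes its speed limit or range.

ROBOT

A 7-joint arm with a two-finger parallel gripper is mounted at the origin on the work surface. World frame = base frame: x ahead of the robot, y to its left, z up, the work surface at z = 0. Lengths are in m, angles in rad, forces in N, time in s.
With the tool pointing down it reaches from about 0.4 to 0.85 m from the base axis. Payload 10.4 kg.
Tool frame: the origin (TCP) lies on the centre line of the jaws, within the pads' length; the fingertips stand 11 mm ahead of it and the grasp point (between the pads) lies 8 mm behind it; z points along the fingers, y is the line along which they close (so a half turn about z gives the same grasp; the last joint's range is limited). The gripper opens to 85 mm and grips with 20 to 120 N. Pads are 22 mm wide; open, the fingers measure 114 mm over their backs; the gripper's body (76 mm by 85 mm) begins 54 mm behind the grasp point. The pads swing forward as they close: fully open they stand 13 mm farther back than shut.
Start: joints at [1.114, 0.332, -0.065, 1.46, 0.022, 1.35, -0.088], TCP at [0.263, -0.567, 0.242] pointing down, gripper open.
Joint ranges: [-2.6, 2.6], [-0.5, 2.12], [-1.47, 1.34], [0.16, 2.42], [-1.27, 4.41], [0.06, 2.06], [-2.6, 2.6]. Speed limits (rad/s): [2.22, 2.22, 2.79, 2.79, 3.14, 3.14, 3.14].

INTERFACE

Orientations are given as a unit quaternion [w, x, y, z].
In Python, from rig import r gives the robot as it stands. The module is installed in compiled form; this text tells all that it offers.
- The arm moves only by the tool send_rows, never from a script. Its argument "deltas" is one flat list of numbers, 4 for each row, row after row: the shift along the tool's x, y, z in m, then the turn about the tool's z in degrees. In form: [x, y, z, roll, x, y, z, roll, ...]. A call has 1 to 20 rows; each row is the pose to reach, as a shift and turn from the pose commanded when the call began, along the tool's axes at that moment; what a row does not reach only later rows make up. A row lasts 1/10 s, in which the tool goes at most 50 mm and 8.59 degrees, less where a joint would pass 70% of its speed; a pose out of reach is approached as far as the arm can. A call with a gripper value outside its range is refused whole. "claw" is the finger opening in m, from 0 to 0.0854, set as the call begins (left out, the last holds). The fingers move at their own pace and stop on an object; the grip force is fixed at half the most. Time passes only in rows, so rows that repeat a pose let the fingers close. It gives the time, the measured TCP pose, the force, the opening and the grip force at its end, in the units of the state.
- r.state(): the state, without advancing time (a new reading comes with each control period).
- r.get_image(name): name is "scene" or "side" or "wrist"; returns the picture (420x560x3 uint8, red, green, blue); there is no depth.
- r.get_calibration(name): a dict with "fx", "fy", "cx", "cy" (pixels), "pose" (4x4, takes a point from camera to world coordinates). Camera axes: x right, y down, z forward; pixel columns grow to the right and rows downward; lengths in m; the calibration is good to about 2 mm. A picture is of the moment at which its call begins: read the wrist's pose just before it. get_calibration takes no time and is no camera call; for the wrist camera it gives the pose at the moment of the call.
- r.sign_off(): hands the job in; it is judged then, once.
The state is a dict: "t": time; "q": joint angles; "qd": joint speeds; "tau": joint torques, N m; "position": TCP position; "eef_rot": TCP orientation; "force": force on the tool from outside, world axes, zero at the start; "wrist_torque": the same for the moment, N m; "width": finger opening in m; "finger_force": force on a finger pad.
Only numpy, scipy, OpenCV 4.12 (cv2) and the standard library are available. Lean on these libraries where they do the work, as an engineer would, in place of code of your own. Each camera call takes 0.05 s, during which the arm holds its last target. There are 200 camera calls.

## Working session

There is one attempt and no reset: what is moved stays moved. The work goes in short steps, Python scripts to look and compute and a tool call to move; the robot and the scene stay as the last step left them, time stands still between calls to the robot, and variables do not carry over. Pictures are saved under pics/ and viewed, at most 10 in all, crops included, and the job is handed in when it is done.

Besides the shell and the picture viewer there is one more tool, called after "Call:" as name(argument=value, ...) on one line, values as JSON. send_rows: Moves the arm, as the interface text tells. Its arguments: {"type":"object","properties":{"deltas":{"type":"array","items":{"type":"number"}},"claw":{"type":"number"}},"required":["deltas"]}

```bash
mkdir -p pics; python3 - <<'E'
from rig import r
import cv2,numpy as np
s=r.state();print(s)
for n in("scene","side"):
    im=r.get_image(n);cv2.imwrite(f"pics/{n}0.png",im[:,:,::-1]);c=r.get_calibration(n);print(n,c["fx"],c["fy"],c["cx"],c["cy"],np.round(c["pose"],3).tolist())
E
```

```text
{'t': 0.0, 'q': array([ 1.1143615 ,  0.33288593, -0.06472238,  1.46095931,  0.0216006 ,
        1.34986371, -0.08849606]), 'qd': array([0.0006224 , 0.00152516, 0.00095986, 0.00104686, 0.00086895,
       0.00071892, 0.00202527]), 'tau': array([ 1.13125014e-03, -6.25441432e+01,  5.02875040e-02, -3.91609132e+01,
        1.64057105e-02,  1.00368628e-02,  6.13652242e-05]), 'position': array([ 0.262579  , -0.56677267,  0.24149859]), 'eef_rot': array([-6.86825437e-04,  9.76560262e-01,  2.15243005e-01, -1.81161014e-04]), 'force': array([-0.14829355,  0.08476171, -0.93029693]), 'wrist_torque': array([-0.00674426,  0.0029975 ,  0.02273902]), 'finger_force': 0.0, 'width': 0.08527300230094936}
scene 525.339403904035 525.339403904035 269.437181784185 201.10982395385577 [[-0.637, 0.569, -0.52, 1.152], [0.771, 0.483, -0.415, 0.545], [0.015, -0.665, -0.746, 1.006], [0.0, 0.0, 0.0, 1.0]]
side 476.1550677727227 476.1550677727227 277.093678647592 208.69667022448658 [[-0.895, -0.249, 0.371, 0.123], [-0.446, 0.453, -0.772, 0.924], [0.025, -0.856, -0.516, 0.692], [0.0, 0.0, 0.0, 1.0]]
```

View pics/scene0.png

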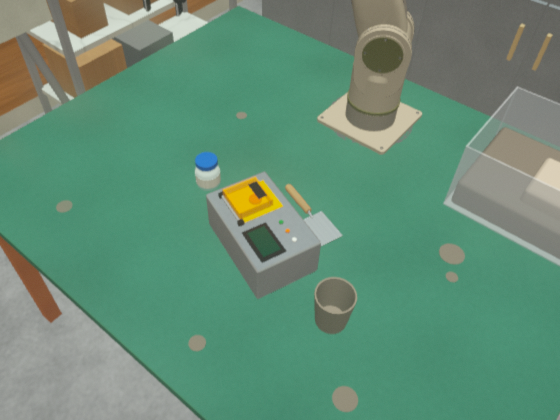

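View pics/side0.png

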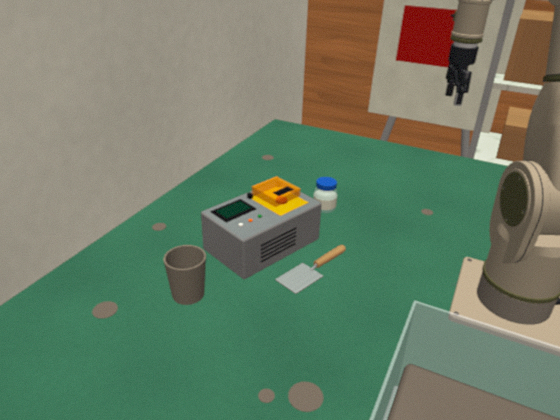

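The scene view shows the controller around (263,230), with the guard at (248,197) and its black pad at (258,189). The jar is at (207,168), the tub at (334,305) and the spatula at (310,212). In the side view the pad is at (284,191). I'll enlarge both to pick the corners.

```bash
python3 - <<'E'
import cv2,numpy as np
a=cv2.imread("pics/scene0.png")[165:295,195:330];b=cv2.imread("pics/side0.png")[170:275,195:330]
a=cv2.resize(a,None,fx=5,fy=5,interpolation=cv2.INTER_CUBIC)[:600];b=cv2.resize(b,None,fx=5,fy=5,interpolation=cv2.INTER_CUBIC)
o=np.zeros((600,800,3),np.uint8)
for im,n in((a,'ca'),(b,'cb')):
    for k in range(0,im.shape[1],50):cv2.putText(im,str(k//5+195),(k,10),0,.35,(255,255,255),1);cv2.line(im,(k,12),(k,16),(255,255,255),1)
    for k in range(0,im.shape[0],50):cv2.putText(im,str(k//5+(165 if n=='ca' else 170)),(0,k+4),0,.35,(255,255,255),1)
    cv2.imwrite(f"pics/{n}.png",im)
E
```

```text
(no output)
```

View pics/ca.png

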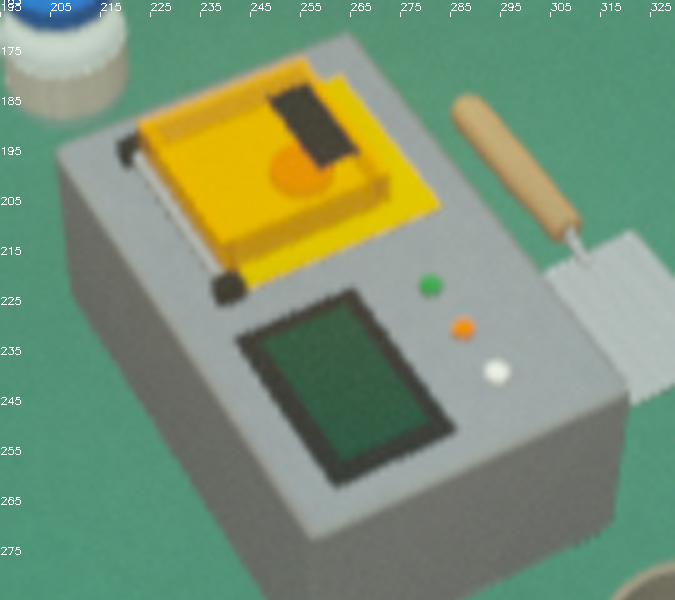

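View pics/cb.png

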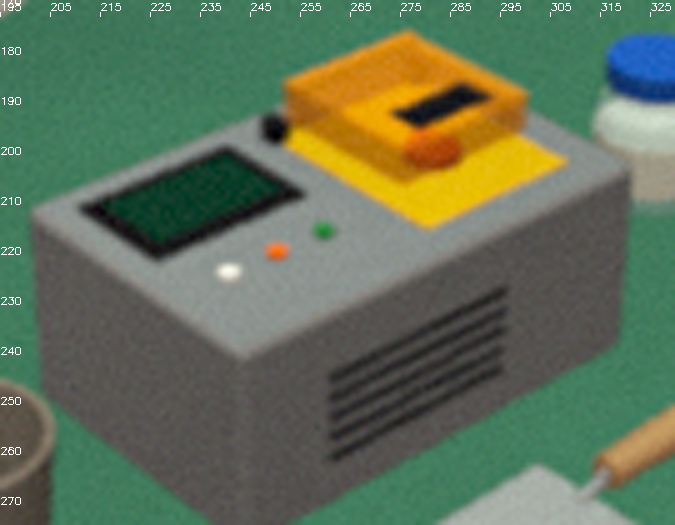

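The crops give the top corners of the controller.
- **Scene:** (206.6,195), (265,172), (320.5,242.5) and (258,272.5).
- **Side:** (202,212), (243.5,241.5) and (321,203.5).

The pad centre is at about (257.5,190) in the scene view and (283,191) in the side view.

```bash
cat >h.py <<'E'
from rig import r
import numpy as np,cv2
def ray(n,p,c=None):
    c=c or r.get_calibration(n);T=np.array(c["pose"])
    return T[:3,3],T[:3,:3]@np.array([(p[0]-c["cx"])/c["fx"],(p[1]-c["cy"])/c["fy"],1])
def onz(n,p,z,c=None):
    o,d=ray(n,p,c);return o+d*(z-o[2])/d[2]
def tri(p,q,n="scene",m="side"):
    o,d=ray(n,p);a,b=ray(m,q)
    s=np.linalg.lstsq(np.c_[d,-b],a-o,rcond=None)[0];x,y=o+s[0]*d,a+s[1]*b
    return (x+y)/2,np.linalg.norm(x-y)
E
python3 - <<'E'
from h import *
np.set_printoptions(precision=4,suppress=True)
loc=np.array([[.08,-.125],[-.08,-.125],[-.08,.125],[.08,.125]])
sc=[(206.6,194.8),(264.7,171.8),(320.3,242.3),(258,272.3)]
sd={3:(202,212),2:(243.5,241.3),1:(320.7,203.3)}
P=[onz("scene",p,.11)[:2] for p in sc];Q=[onz("side",sd[k],.11)[:2] for k in sd]
print(np.array(P),np.array(Q))
L=np.r_[loc,loc[list(sd)]];W=np.array(P+Q)
def fit(L,W):
    l,w=L-L.mean(0),W-W.mean(0);th=np.arctan2((l[:,0]*w[:,1]-l[:,1]*w[:,0]).sum(),(l*w).sum())
    R=np.array([[np.cos(th),-np.sin(th)],[np.sin(th),np.cos(th)]]);t=W.mean(0)-R@L.mean(0);return th,R,t
for a in(slice(0,4),slice(4,7),slice(0,7)):
    th,R,t=fit(L[a],W[a]);print(np.degrees(th),t,"res mm",((L[a]@R.T+t-W[a])*1e3).round(1).tolist())
for k,v in dict(hinge=(.05,-.05),pad=(-.018,-.05),button=(-.012,-.05),edge=(-.035,-.05)).items():print(k,R@v+t)
print("pad tri",tri((257.3,189.7),(282.9,190.7)))
print("jar top",[onz(n,p,.085) for n,p in(("scene",(206.5,160)),("side",(326.5,184)))],"tub top",onz("scene",(335,293),.1),onz("side",(186,257),.1))
E
```

```text
[[ 0.6066 -0.0762]
 [ 0.4625 -0.0222]
 [ 0.5484  0.2047]
 [ 0.6927  0.1526]] [[ 0.6867  0.1508]
 [ 0.5431  0.2075]
 [ 0.4589 -0.0204]]
-20.537072603550072 [0.5775 0.0647] res mm [[2.0, -4.2], [-3.7, -2.0], [-1.9, 5.1], [3.6, 1.1]]
-20.53812612728738 [0.5732 0.0642] res mm [[5.3, 2.4], [-0.9, 1.9], [-4.4, -4.3]]
-20.394495331283863 [0.5757 0.0645] res mm [[0.6, -4.3], [-5.3, -2.5], [-4.1, 4.9], [1.6, 1.2], [7.6, 3.0], [1.3, 2.1], [-1.7, -4.3]]
hinge [0.6052 0.0002]
pad [0.5414 0.0239]
button [0.5471 0.0218]
edge [0.5255 0.0299]
pad tri (array([0.5416, 0.0219, 0.1428]), np.float64(0.0006823634328947398))
jar top [array([ 0.5062, -0.1765,  0.085 ]), array([ 0.4985, -0.1652,  0.085 ])] tub top [0.6259 0.2981 0.1   ] [0.6255 0.2996 0.1   ]
```

The corner fit puts the controller at (0.5757,0.0645) with a yaw of -20.5°. Two-view triangulation puts the pad at (0.5416,0.022,0.143), where 0.141 is expected, so the two agree. I'll move above the pad with the fingers shut.

Call:
send_rows(deltas=[0.03, -0.025, 0, 0, 0.06, -0.05, 0, 5, 0.09, -0.075, 0, 10, 0.125, -0.104, 0, 15, 0.16, -0.133, 0.005, 20, 0.195, -0.1625, 0.01, 25, 0.23, -0.192, 0.015, 30, 0.265, -0.221, 0.02, 35, 0.3, -0.25, 0.02, 40, 0.335, -0.279, 0.025, 45, 0.37, -0.308, 0.03, 45.4, 0.405, -0.3375, 0.03, 45.4, 0.44, -0.367, 0.03, 45.4, 0.47, -0.392, 0.03, 45.4, 0.49, -0.408, 0.03, 45.4, 0.5, -0.417, 0.03, 45.4, 0.5, -0.417, 0.03, 45.4, 0.5, -0.417, 0.03, 45.4], claw=0)

```text
t: 1.9
position: [0.5407, 0.0199, 0.212]
eef_rot: [0.0, 0.984, -0.179, -0.0]
force: [0.6, -0.3, 0.2]
width: 0.0001
finger_force: 0.0
```

The tool x axis now lies along the controller's x. I'll check from close by with the wrist camera.

```bash
python3 - <<'E'
from h import *
c=r.get_calibration("wrist");im=r.get_image("wrist");im=im[:,:,::-1].copy();cv2.imwrite("pics/w1.png",im)
T=np.linalg.inv(c["pose"])
th=np.radians(-20.5);R=np.array([[np.cos(th),-np.sin(th)],[np.sin(th),np.cos(th)]]);t=np.array([.5757,.0645])
def proj(p):
    q=T[:3,:3]@p+T[:3,3];return (c["fx"]*q[0]/q[2]+c["cx"],c["fy"]*q[1]/q[2]+c["cy"])
for n,(x,y,z) in dict(pad=(-.018,-.05,.141),e1=(-.035,-.091,.141),e2=(-.035,-.009,.141),c1=(-.08,-.125,.11),c2=(-.08,.125,.11)).items():
    u=proj(np.r_[R@(x,y)+t,z]);print(n,np.round(u,1));cv2.drawMarker(im,tuple(int(v) for v in u),(255,0,255),0,14,1)
print(np.round(c["pose"],3).tolist(),c["fx"])
cv2.imwrite("pics/w1m.png",im)
E
```

```text
pad [268.9 232.8]
e1 [331.6 256.5]
e2 [206.7 256.9]
c1 [365.8 290. ]
c2 [ 47.4 290.8]
[[-0.353, -0.883, -0.309, 0.62], [-0.936, 0.333, 0.116, -0.01], [0.001, 0.33, -0.944, 0.344], [0.0, 0.0, 0.0, 1.0]] 343.5509774780229
```

View pics/w1m.png

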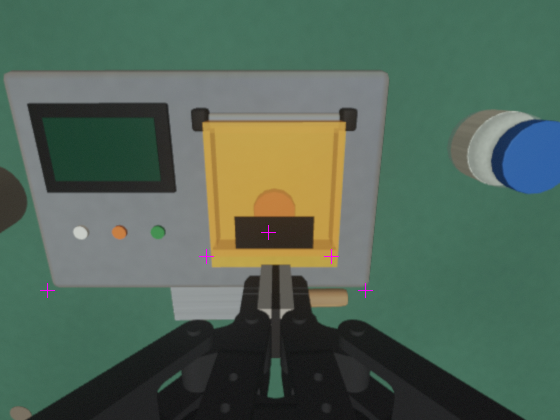

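The pad in the wrist view is at (274,232), against a prediction of (269,233), and the fingertips line up with it at column 275. So the pad is about 3 mm further toward -y, and the TCP is already over it. I'll press down slowly.

Call:
send_rows(deltas=[0, 0, 0.02, 0, 0, 0, 0.04, 0, 0, 0, 0.052, 0, 0, 0, 0.056, 0, 0, 0, 0.058, 0, 0, 0, 0.06, 0, 0, 0, 0.062, 0, 0, 0, 0.064, 0, 0, 0, 0.064, 0])

```text
t: 2.85
position: [0.541, 0.0217, 0.1484]
eef_rot: [-0.0, 0.984, -0.178, -0.0]
force: [-2.1, 0.3, 3.2]
width: 0.0
finger_force: 1.9
```

Call:
send_rows(deltas=[0, 0, 0.002, 0, 0, 0, 0.004, 0, 0, 0, 0.005, 0, 0, 0, 0.006, 0, 0, 0, 0.006, 0])

```text
t: 3.35
position: [0.5413, 0.0218, 0.1443]
eef_rot: [0.0, 0.984, -0.178, 0.0]
force: [-12.8, 0.3, 24.2]
width: -0.0002
finger_force: 12.9
```

The guard is at its stop (24 N, about 8 mm of travel). I'll lift quickly, wait for it to spring open, then look.

Call:
send_rows(deltas=[0, 0, -0.03, 0, -0.01, 0, -0.07, 0, -0.02, 0, -0.11, 0, -0.03, 0, -0.11, 0, -0.03, 0, -0.11, 0, -0.03, 0, -0.11, 0, -0.03, 0, -0.11, 0, -0.03, 0, -0.11, 0, -0.03, 0, -0.11, 0, -0.03, 0, -0.11, 0, -0.03, 0, -0.11, 0, -0.03, 0, -0.11, 0, -0.03, 0, -0.11, 0, -0.03, 0, -0.11, 0])

```text
t: 4.75
position: [0.5131, 0.0319, 0.2524]
eef_rot: [0.0, 0.984, -0.178, 0.0]
force: [0.1, 0.5, 0.5]
width: -0.0001
finger_force: 0.0
```

```bash
python3 - <<'E'
from h import *
s=r.state();print(s["position"],s["force"])
a=r.get_image("side")[:,:,::-1][130:290,180:380];c=r.get_calibration("wrist");b=r.get_image("wrist")[:,:,::-1]
a=cv2.resize(a,(400,320),interpolation=cv2.INTER_CUBIC);b=cv2.resize(b,(400,300))
cv2.imwrite("pics/o1.png",np.hstack([a,np.vstack([b,np.zeros((20,400,3),np.uint8)])]))
E
```

```text
[0.51307621 0.03194863 0.25236452] [0.05246045 0.49714884 0.52349819]
```

View pics/o1.png

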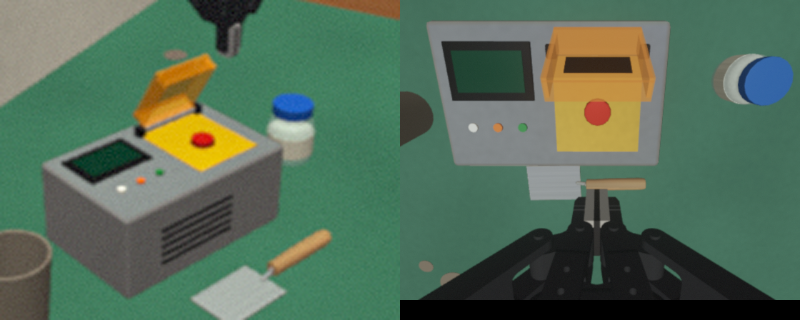

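The guard is open. The button shows clear of it at about (276,157) in wrist pixels. I'll measure it by colour.

```bash
python3 - <<'E'
from h import *
def red(n,z):
    c=r.get_calibration(n);im=r.get_image(n);h=cv2.cvtColor(im,cv2.COLOR_RGB2HSV)
    m=(((h[...,0]<8)|(h[...,0]>172))&(h[...,1]>140)&(h[...,2]>90)).astype(np.uint8)
    m[:120]*=(n=="wrist")
    k,l,st,ce=cv2.connectedComponentsWithStats(m)
    for i in range(1,k):
        if st[i,4]>40:print(n,st[i],ce[i].round(1),onz(n,ce[i],z,c).round(4))
red("wrist",.119);red("side",.116)
p=r.state()["position"];print(p)
E
```

```text
wrist [259 142  35  33 955] [276.  157.6] [0.5466 0.0187 0.119 ]
side [276 197  10   6  51] [280.7 199.5] [0.5474 0.0196 0.116 ]
[0.51305113 0.03194829 0.2523326 ]
```

The wrist and side views agree on the button at (0.547,0.019). I'll come down 12 mm on the near side of its centre, so the gripper body stays clear of the open guard.

Call:
send_rows(deltas=[0.012, 0, 0, 0, 0.024, 0, 0.02, 0, 0.024, 0, 0.06, 0, 0.024, 0, 0.09, 0, 0.024, 0, 0.108, 0, 0.024, 0, 0.116, 0, 0.024, 0, 0.12, 0, 0.024, 0, 0.123, 0, 0.024, 0, 0.125, 0, 0.024, 0, 0.127, 0, 0.024, 0, 0.128, 0, 0.024, 0, 0.128, 0, 0.024, 0, 0.128, 0])

```text
t: 6.25
position: [0.5362, 0.0235, 0.1251]
eef_rot: [-0.0, 0.984, -0.178, 0.001]
force: [-0.5, -0.6, 5.5]
width: 0.0001
finger_force: 2.7
```

Call:
send_rows(deltas=[0, 0, 0.001, 0, 0, 0, 0.002, 0, 0, 0, 0.002, 0, 0, 0, 0.002, 0])

```text
t: 6.65
position: [0.5363, 0.0236, 0.1248]
eef_rot: [0.0, 0.984, -0.178, 0.001]
force: [-6.8, -1.1, 23.2]
width: -0.0001
finger_force: 11.5
```

```bash
python3 - <<'E'
from h import *
s=r.state();print(s["position"],s["force"])
a=r.get_image("side")[:,:,::-1][120:260,190:350]
cv2.imwrite("pics/b1.png",cv2.resize(a,(640,560),interpolation=cv2.INTER_CUBIC))
E
```

```text
[0.53634117 0.02355499 0.12475263] [-6.82385117 -1.10080336 23.19058393]
```

View pics/b1.png

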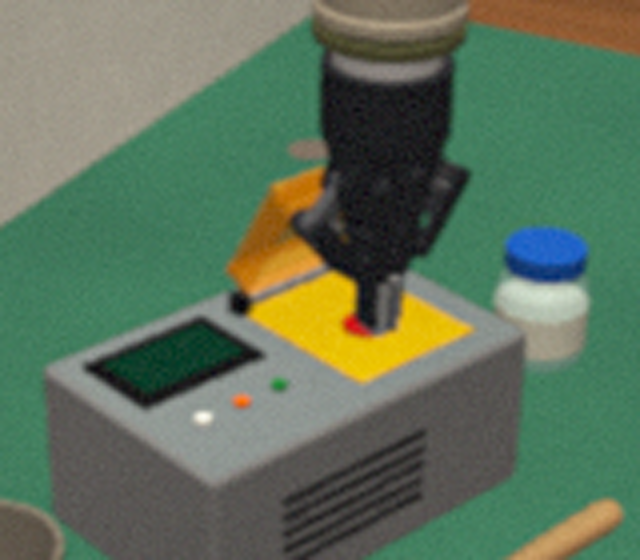

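The button is bottomed out (23 N, hard stop) with the guard open. I'll lift, then move above the guard's raised edge.

Call:
send_rows(deltas=[0, 0, -0.015, 0, 0, 0, -0.05, 0, 0, 0, -0.1, 0, 0, 0, -0.14, 0, 0, 0, -0.14, 0, 0.026, 0, -0.14, 0, 0.052, 0, -0.13, 0, 0.052, 0, -0.11, 0, 0.052, 0, -0.11, 0, 0.052, 0, -0.11, 0])

```text
t: 7.7
position: [0.5837, 0.0056, 0.2324]
eef_rot: [0.0, 0.984, -0.178, -0.001]
force: [0.2, 0.6, 1.0]
width: -0.0001
finger_force: 0.0
```

```bash
python3 - <<'E'
from h import *
s=r.state();p=s["position"];print(p,s["force"])
d=p[:2]-[.547,.019];print("x rel hinge mm",(d[0]*.937-d[1]*.35)*1e3-62,"y off",(d[0]*.35+d[1]*.937)*1e3)
a=r.get_image("side")[:,:,::-1][120:260,190:350]
cv2.imwrite("pics/e1.png",cv2.resize(a,(640,560),interpolation=cv2.INTER_CUBIC))
E
```

```text
[0.58373319 0.0055752  0.23237069] [0.22561615 0.56074179 1.00427596]
x rel hinge mm -22.882318253633223 y off 0.2775843968853015
```

View pics/e1.png

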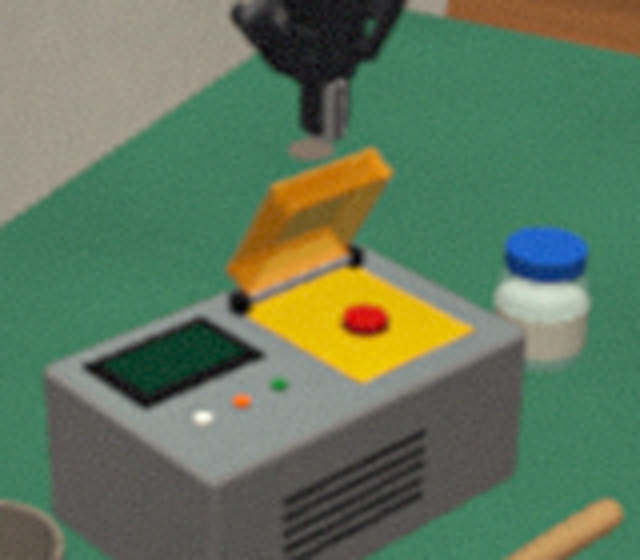

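The fingertips are over the raised edge (-23 mm from the hinge, 18 mm above it). I'll follow the edge's arc halfway down and check the force.

Call:
send_rows(deltas=[0.003, 0, 0.01, 0, 0.003, 0, 0.018, 0, -0.003, 0, 0.02, 0, -0.009, 0, 0.0225, 0, -0.015, 0, 0.0255, 0, -0.021, 0, 0.0285, 0, -0.027, 0, 0.032, 0, -0.032, 0, 0.036, 0, -0.037, 0, 0.041, 0, -0.041, 0, 0.0455, 0, -0.044, 0, 0.051, 0, -0.047, 0, 0.056, 0])

```text
t: 8.95
position: [0.5391, 0.0224, 0.1758]
eef_rot: [0.0, 0.984, -0.178, -0.001]
force: [-1.9, 1.1, 4.9]
width: 0.0
finger_force: 2.4
```

The contact force is 4.9 N, so the guard is following down. I'll continue to the stop.

Call:
send_rows(deltas=[-0.0015, 0, 0.006, 0, -0.003, 0, 0.0115, 0, -0.004, 0, 0.018, 0, -0.005, 0, 0.024, 0, -0.005, 0, 0.028, 0, -0.005, 0, 0.031, 0, -0.005, 0, 0.033, 0, -0.005, 0, 0.0345, 0, -0.005, 0, 0.0345, 0])

```text
t: 9.85
position: [0.5355, 0.0237, 0.1436]
eef_rot: [0.0, 0.984, -0.178, 0.0]
force: [-13.2, 1.0, 22.8]
width: -0.0002
finger_force: 12.1
```

The guard is at its stop again. I'll release, retreat, and check that it stays latched.

Call:
send_rows(deltas=[0, 0, -0.01, 0, 0, 0, -0.03, 0, 0, 0, -0.07, 0, -0.02, 0, -0.11, 0, -0.05, 0, -0.13, 0, -0.05, 0, -0.13, 0, -0.05, 0, -0.13, 0, -0.05, 0, -0.13, 0, -0.05, 0, -0.13, 0, -0.05, 0, -0.13, 0, -0.05, 0, -0.13, 0, -0.05, 0, -0.13, 0])

```text
t: 11.05
position: [0.4888, 0.041, 0.2715]
eef_rot: [-0.0, 0.984, -0.178, -0.0]
force: [0.1, -0.3, 0.3]
width: 0.0
finger_force: 0.0
```

```bash
python3 - <<'E'
from h import *
s=r.state();print(s["position"],s["force"],s["qd"].round(3))
a=r.get_image("side")[:,:,::-1][120:290,160:360]
cv2.imwrite("pics/f1.png",cv2.resize(a,(640,544),interpolation=cv2.INTER_CUBIC))
E
```

```text
[0.48875528 0.04102701 0.27149243] [ 0.12293205 -0.27745305  0.27926364] [ 0.001 -0.005 -0.002 -0.002  0.    -0.001 -0.001]
```

View pics/f1.png

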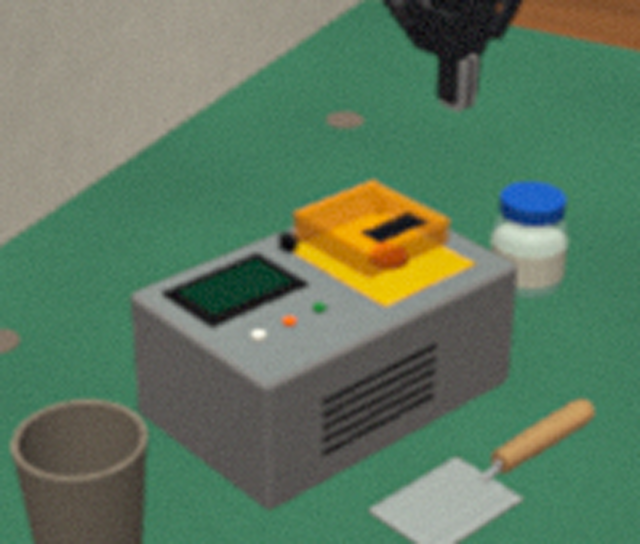

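The guard is shut and latched, the jar, tub and spatula look undisturbed, and the arm is clear. I'll hand the job in.

```bash
python3 -c "
from rig import r
print(r.sign_off())"
```

```text
the job is handed in; nothing more can be done
None
```

The kiln controller is reset and the job is handed in (no verdict was returned): the guard was pressed open, the red button pushed to its hard stop and the guard latched shut again, with the jar, tub and spatula left alone and the arm clear at about 11 s.

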